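# Tell the steel pillar by weight, kit it under its base plate, stock the rest

## Task

One of the three look-alike square metal pillars is steel and the other two are aluminium: feel their weight, lay the heavy steel one in the notches of the deep kit tray and then set the base plate over it, down flat inside the tray's rim so that it locks the pillar in. Lay the two light aluminium pillars flat in the shallow stock tray. Set everything down gently, without dropping it, and leave the other things on the desk where they are.

Things in the scene. Friction and masses are not known exactly. Their poses are not given: they have to be found in the camera images.
- pillar_1: one of three bright metal pillars that look alike, 25 x 25 mm, 100 mm long, a small hole in each end, lying on a side. One of them is steel (0.44 to 0.55 kg), two are aluminium (0.15 to 0.19 kg); which one varies and only weight tells. Origin: its middle, 12.5 mm above what it lies on; y along its length; it balances within 2 mm of the origin
- pillar_2: one of three bright metal pillars that look alike, 25 x 25 mm, 100 mm long, a small hole in each end, lying on a side. One of them is steel (0.44 to 0.55 kg), two are aluminium (0.15 to 0.19 kg); which one varies and only weight tells. Origin: its middle, 12.5 mm above what it lies on; y along its length; it balances within 2 mm of the origin
- pillar_3: one of three bright metal pillars that look alike, 25 x 25 mm, 100 mm long, a small hole in each end, lying on a side. One of them is steel (0.44 to 0.55 kg), two are aluminium (0.15 to 0.19 kg); which one varies and only weight tells. Origin: its middle, 12.5 mm above what it lies on; y along its length; it balances within 2 mm of the origin
- kit_tray: deep square grey plastic tray fixed to the desk, 134 x 134 mm outside (5 mm more at lips on its +x and -x sides), 52 mm high; inside 118 x 118 mm, floor 4 mm up. Two 12 mm thick ribs across it at y = +32 and -32 mm, notched in the middle, take a pillar lying along y. Fingers have 52 mm between the ribs and 46 mm at each side of the pillar. Origin: centre of its underside; z up
- kit_cradle (a point): where the middle of the pillar lies when it rests in both notches of the kit tray: 26.5 mm above the tray's underside; pillar along this point's y. The notches are 30 mm wide, flared to 43 mm at the rib tops, their floors 12.5 mm below this point; the pillar has 9 mm play at each end
- kit_seat (a point): where the centre of the base plate's underside lies when seated in the kit tray: on the rib tops, 42 mm above the tray's underside. The rim round it is 10 mm high (flush with the seated plate) and bevelled inside: 126 mm wide at the top, 118 mm from 6 mm down; the plate has 4 mm play each way and fits in any of the four square directions; axes as the tray's
- base_plate: bare metal plate 110 x 110 x 10 mm, lying flat, 0.40 kg, with a square hollow clamp socket on its middle (40 x 40 mm, top 45 mm above the underside) to lift it by. A small screw stands 16 mm out of the socket's +y face, 32 mm up, so grip the socket across x (its +x and -x faces). Origin: centre of its underside; z up
- stock_tray: shallow grey sheet-metal tray with a black liner, fixed to the desk, 180 mm along its x, 150 mm along its y, walls 3 mm thick with a rolled rim, 31 mm high. Origin: centre of its underside; z up. The liner's top is 4 mm above the underside; a pillar lying on it has its middle 16.5 mm up
- tweezers: fine steel tweezers lying flat, 12 x 120 x 8 mm. A bystander; origin: centre of its underside
- wafer_box: round white flat box, 66 mm across, 18 mm high. A bystander; origin: centre of its underside
- spare_objective: standing microscope objective, 27 mm across, 50 mm high. A bystander; origin: centre of its underside
- dropper_bottle: brown dropper bottle with black top, 33 mm across, 94 mm high. A bystander; origin: centre of its underside

How it is judged (in metres and radians):
On the way, in this order (a step that is already met when the one before it is completed fails the run):
1. the steel pillar lies let go in both notches of the kit tray (((x of pillar_1 in the frame of kit_tray between -0.006 and 0.006 m and y of pillar_1 in the frame of kit_tray between -0.013 and 0.013 m and z of pillar_1 in the frame of kit_tray between 0.0235 and 0.0295 m and angle between the y axis of pillar_1 and the y axis of kit_tray, either way round below 0.12 rad and contact force between pillar_1 and kit_tray above 3.3 N and contact force between pillar_1 and the fingers below 0.1 N) or (x of pillar_2 in the frame of kit_tray between -0.006 and 0.006 m and y of pillar_2 in the frame of kit_tray between -0.013 and 0.013 m and z of pillar_2 in the frame of kit_tray between 0.0235 and 0.0295 m and angle between the y axis of pillar_2 and the y axis of kit_tray, either way round below 0.12 rad and contact force between pillar_2 and kit_tray above 3.3 N and contact force between pillar_2 and the fingers below 0.1 N) or (x of pillar_3 in the frame of kit_tray between -0.006 and 0.006 m and y of pillar_3 in the frame of kit_tray between -0.013 and 0.013 m and z of pillar_3 in the frame of kit_tray between 0.0235 and 0.0295 m and angle between the y axis of pillar_3 and the y axis of kit_tray, either way round below 0.12 rad and contact force between pillar_3 and kit_tray above 3.3 N and contact force between pillar_3 and the fingers below 0.1 N))), for 0.2 s.
2. the base plate lies flat in the kit tray's rim over the steel pillar (x of base_plate in the frame of kit_tray between -0.007 and 0.007 m and y of base_plate in the frame of kit_tray between -0.007 and 0.007 m and z of base_plate in the frame of kit_tray between 0.039 and 0.0445 m and angle between base_plate's own z axis and vertical below 0.04 rad and contact force between base_plate and the fingers below 0.1 N), for 0.2 s.
At the end, for the whole second after the job is handed in: Steel pillar (over 3.3 N on its tray) in both kit tray notches, within 6 mm across, 13 mm along, 3 mm in height; base plate over it inside the rim, level within 0.04 rad, 7 mm, fully down; both aluminium pillars flat on the stock tray's floor, side by side; all let go and at rest (all of step 2 and (((x of pillar_1 in the frame of kit_tray between -0.006 and 0.006 m and y of pillar_1 in the frame of kit_tray between -0.013 and 0.013 m and z of pillar_1 in the frame of kit_tray between 0.0235 and 0.0295 m and angle between the y axis of pillar_1 and the y axis of kit_tray, either way round below 0.12 rad and contact force between pillar_1 and kit_tray above 3.3 N and contact force between pillar_1 and the fingers below 0.1 N) and (x of pillar_2 in the frame of stock_tray between -0.085 and 0.085 m and y of pillar_2 in the frame of stock_tray between -0.07 and 0.07 m and z of pillar_2 in the frame of stock_tray between 0.0125 and 0.0205 m and angle between pillar_2's own y axis and vertical between 1.49 and 1.65 rad and contact force between pillar_2 and stock_tray below 3.3 N and linear speed of pillar_2 below 0.02 m/s) and (x of pillar_3 in the frame of stock_tray between -0.085 and 0.085 m and y of pillar_3 in the frame of stock_tray between -0.07 and 0.07 m and z of pillar_3 in the frame of stock_tray between 0.0125 and 0.0205 m and angle between pillar_3's own y axis and vertical between 1.49 and 1.65 rad and contact force between pillar_3 and stock_tray below 3.3 N and linear speed of pillar_3 below 0.02 m/s)) or ((x of pillar_2 in the frame of kit_tray between -0.006 and 0.006 m and y of pillar_2 in the frame of kit_tray between -0.013 and 0.013 m and z of pillar_2 in the frame of kit_tray between 0.0235 and 0.0295 m and angle between the y axis of pillar_2 and the y axis of kit_tray, either way round below 0.12 rad and contact force between pillar_2 and kit_tray above 3.3 N and contact force between pillar_2 and the fingers below 0.1 N) and (x of pillar_1 in the frame of stock_tray between -0.085 and 0.085 m and y of pillar_1 in the frame of stock_tray between -0.07 and 0.07 m and z of pillar_1 in the frame of stock_tray between 0.0125 and 0.0205 m and angle between pillar_1's own y axis and vertical between 1.49 and 1.65 rad and contact force between pillar_1 and stock_tray below 3.3 N and linear speed of pillar_1 below 0.02 m/s) and (x of pillar_3 in the frame of stock_tray between -0.085 and 0.085 m and y of pillar_3 in the frame of stock_tray between -0.07 and 0.07 m and z of pillar_3 in the frame of stock_tray between 0.0125 and 0.0205 m and angle between pillar_3's own y axis and vertical between 1.49 and 1.65 rad and contact force between pillar_3 and stock_tray below 3.3 N and linear speed of pillar_3 below 0.02 m/s)) or ((x of pillar_3 in the frame of kit_tray between -0.006 and 0.006 m and y of pillar_3 in the frame of kit_tray between -0.013 and 0.013 m and z of pillar_3 in the frame of kit_tray between 0.0235 and 0.0295 m and angle between the y axis of pillar_3 and the y axis of kit_tray, either way round below 0.12 rad and contact force between pillar_3 and kit_tray above 3.3 N and contact force between pillar_3 and the fingers below 0.1 N) and (x of pillar_1 in the frame of stock_tray between -0.085 and 0.085 m and y of pillar_1 in the frame of stock_tray between -0.07 and 0.07 m and z of pillar_1 in the frame of stock_tray between 0.0125 and 0.0205 m and angle between pillar_1's own y axis and vertical between 1.49 and 1.65 rad and contact force between pillar_1 and stock_tray below 3.3 N and linear speed of pillar_1 below 0.02 m/s) and (x of pillar_2 in the frame of stock_tray between -0.085 and 0.085 m and y of pillar_2 in the frame of stock_tray between -0.07 and 0.07 m and z of pillar_2 in the frame of stock_tray between 0.0125 and 0.0205 m and angle between pillar_2's own y axis and vertical between 1.49 and 1.65 rad and contact force between pillar_2 and stock_tray below 3.3 N and linear speed of pillar_2 below 0.02 m/s))) and linear speed of base_plate below 0.02 m/s); the robot touches nothing.
It fails at once if one of the bystanders is pushed over 25 mm from its place (distance of any of tweezers, wafer_box, spare_objective, dropper_bottle from where it was at the start of the episode above 0.025 m).
It fails at once if a pillar or the base plate is dropped (falls free, untouched by the fingers, by more than about 18 mm) ((linear speed of pillar_1 above 0.6 m/s and contact force between pillar_1 and the fingers below 0.05 N) or (linear speed of pillar_2 above 0.6 m/s and contact force between pillar_2 and the fingers below 0.05 N) or (linear speed of pillar_3 above 0.6 m/s and contact force between pillar_3 and the fingers below 0.05 N) or (linear speed of base_plate above 0.6 m/s and contact force between base_plate and the fingers below 0.05 N)).
It also fails if it takes over 72 s, if anything falls off the work surface, if the arm or the gripper's body presses on something with over 40 N, if the wrist force passes 120 N, or if a joint passes its speed limit or range.

## Robot

A 6-joint arm with a two-finger parallel gripper is mounted at the origin on a cart in front of the work surface, level with it; the furniture and walls round the work are solid. World frame = base frame: x ahead of the robot, y to its left, z up, the work surface at z = 0. Lengths are in m, angles in degrees, forces in N, time in s.
With the tool pointing down it reaches from about 0.3 to 0.75 m from the base axis. Payload 8.5 kg.
Tool frame: the origin (TCP) lies between the finger pads; the fingertips stand 19 mm ahead of it and the grasp point (between the pads) is the TCP; z points along the fingers, y is the direction in which the jaws open and shut (so a half turn about z gives the same grasp; the last joint's range is limited). The gripper opens to 85 mm and grips with 20 to 120 N. Pads are 22 mm wide; open, the fingers measure 114 mm over their backs; the gripper's body (76 mm by 85 mm) begins 54 mm behind the grasp point. The pads swing forward as they close: fully open they stand 13 mm farther back than shut.
Start: joints at [51.091, 21.807, 74.336, -0, 83.858, -12.336], TCP at [0.246, 0.492, 0.25] pointing down, gripper open.
Joint ranges: [-178.18, 178.18], [-50.72, 133.34], [12.68, 142.11], [-81.47, 261.47], [9.98, 163.14], [-165.26, 165.26]. Speed limits (degrees/s): [136.94, 136.94, 180, 180, 180, 180].

## Interface

Orientations are given as a 3x3 rotation matrix whose columns are the frame's x, y, z axes.
In Python, from rig import env gives the robot as it stands.
- The arm moves only by the shell command python3 -m pendant 'ROWS' [OPENING] [FORCE]. ROWS is JSON, a list of rows, each a list of 2 entries, a list of its own where there are three numbers: the shift along the tool's x, y, z scaled (see below), then the turn, a rotation vector about the tool's x, y, z scaled (see below). A call has 1 to 20 rows; each row shifts and turns the commanded pose from where the row before left it, along the tool's axes as they then stand; what a row does not reach is not made up. The controller multiplies each number of a shift by 0.1 m and each number of a turn by pi/2 rad. A row lasts 1/8 s, in which the tool goes at most 62.5 mm and 10.7 degrees, less where a joint would pass 70% of its speed; a pose out of reach is approached as far as the arm can. A call with a number of a shift or a turn outside -1 to 1 is refused whole. A call with a gripper value outside its range is refused whole. OPENING is the gripper command: -1 is shut, 1 is fully open, values between are in proportion, set as the call begins (- or left out, the last holds). The fingers move at their own pace and stop on an object; FORCE is the grip in N (left out, the last holds). Time passes only in rows, so rows that do not move let the fingers close. It gives the time, the measured TCP pose, the force and the opening at its end, in the units of the state.
- env.observe(): the state, without advancing time (a new reading comes with each control period).
- env.get_image(name): name is "side" or "top"; returns a dict with "image" (400x640x3 uint8, red, green, blue), "K" (3x3 intrinsics, pixels), "R" (3x3) and "t" (3): a world point X has camera coordinates R X + t. Camera axes: x right, y down, z forward; pixel columns grow to the right and rows downward; lengths in m; the calibration is good to about 2 mm. A picture is of the moment at which its call begins. There is no depth.
- env.close_job(): hands the job in, once; it reports no verdict.
The state is a dict: "time_s": time; "q": joint angles; "qvel": joint speeds; "joint_efforts": joint torques, N m; "position": TCP position; "tool_rot": TCP orientation; "ft_force": force on the tool from outside, world axes, zero at the start; "wrist_torque": the same for the moment, N m; "grip_width": finger opening in m.
Only numpy, scipy, OpenCV 4.12 (cv2) and the standard library are available. Lean on these libraries where they do the work, as an engineer would, in place of code of your own. Each camera call takes 0.05 s, during which the arm holds its last target.

## Working session

There is one attempt and no reset: what is moved stays moved. The work goes in short steps, Python scripts to look and compute and a shell command to move; the robot and the scene stay as the last step left them, time stands still between calls to the robot, and variables do not carry over. Pictures are saved under pics/ and viewed, and the job is handed in when it is done.

```bash
ls; mkdir -p pics; python3 - <<'E'
from rig import env
import cv2,numpy as np
print(env.observe())
for n in("top","side"):
    d=env.get_image(n); cv2.imwrite(f"pics/{n}0.png",d["image"][:,:,::-1]); print(n,d["K"].tolist(),d["R"].tolist(),d["t"].tolist(), -d["R"].T@d["t"])
E
```

```text
pics
{'time_s': 0.0, 'q': array([ 5.10905408e+01,  2.18416573e+01,  7.43863687e+01,  5.22733939e-05,
        8.38584965e+01, -1.23347571e+01]), 'qvel': array([ 0.05975248, -0.03277851,  0.07656052, -0.1089916 ,  0.04914782,
       -0.12022401]), 'joint_efforts': array([-9.44966050e-04, -4.48462415e+01, -2.31275922e+01, -2.40430909e-04,
        4.84935706e-03, -3.33470915e-06]), 'position': array([0.2458659 , 0.49167703, 0.249696  ]), 'tool_rot': array([[-8.94351652e-01,  4.47363634e-01, -9.49187543e-04],
       [ 4.47364524e-01,  8.94350939e-01, -1.17449948e-03],
       [ 3.23478413e-04, -1.47504839e-03, -9.99998860e-01]]), 'ft_force': array([-0.40161757,  0.00075756,  0.29865545]), 'wrist_torque': array([-0.03034216, -0.02016603, -0.02902664]), 'grip_width': 0.08522103239887334}
top [[381.9760604407347, 0.0, 323.46266047641325], [0.0, 381.9760604407347, 203.37997106903285], [0.0, 0.0, 1.0]] [[-0.028155238939212943, -0.9995042736760472, -0.014088627455972585], [-0.9920953549140097, 0.029665205700318907, -0.12192941535496485], [0.12228691376562581, 0.0105443100331468, -0.9924387780853807]] [0.0485404325724331, 0.5136126838016686, 1.065244845958109] [0.38065392 0.02204767 1.12049866]
side [[408.33503671764606, 0.0, 327.37116673642936], [0.0, 408.33503671764606, 199.72095478934514], [0.0, 0.0, 1.0]] [[0.3204170933707661, -0.9471396881491638, -0.016102714321952562], [-0.6526255907440464, -0.20839825197990747, -0.728457278690867], [0.6865950222524295, 0.24391920732985262, -0.6849019606584303]] [-0.13840438253721923, 0.4056908658342056, 0.6167595225932415] [-0.11435265 -0.19698251  0.71571958]
```

View pics/top0.png

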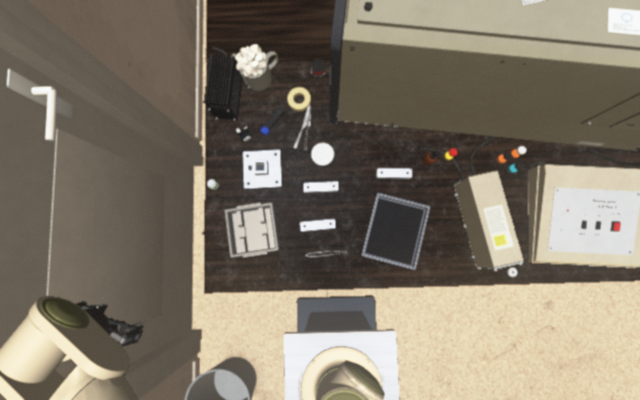

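View pics/side0.png

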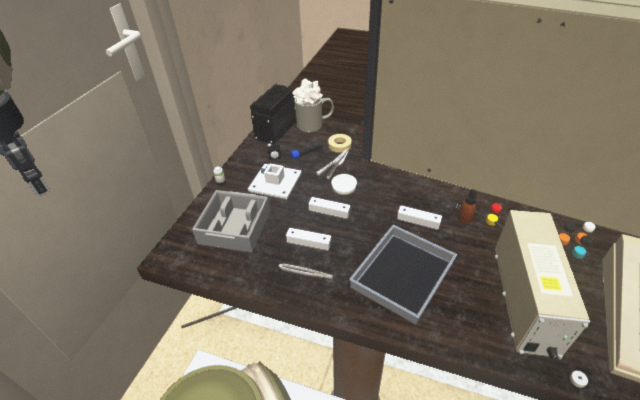

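The top view shows three pillars near (394,173), (321,187) and (318,225). The plate is at (262,169), the kit tray at (252,230) and the stock tray at (396,231). Next I'll measure them.

```bash
cat > h.py <<'E'
from rig import env
import cv2,numpy as np
def ray(d,uv,z):
    uv=np.atleast_2d(np.asarray(uv,float)); K,R,t=d["K"],d["R"],d["t"]; C=-R.T@t
    v=np.c_[(uv-[K[0,2],K[1,2]])/[K[0,0],K[1,1]],np.ones(len(uv))]@R
    return C+v*((z-C[2])/v[:,2])[:,None]
def proj(d,X):
    X=np.atleast_2d(X)@d["R"].T+d["t"]; p=X@d["K"].T; return p[:,:2]/p[:,2:]
def zoom(d,x0,y0,w,h,s,name):
    c=d["image"][y0:y0+h,x0:x0+w,::-1]; cv2.imwrite(name,cv2.resize(c,None,fx=s,fy=s,interpolation=cv2.INTER_CUBIC))
E
python3 - <<'E'
from h import *
d=env.get_image("top"); s=env.get_image("side")
zoom(d,210,120,240,160,3.3,"pics/tz.png"); zoom(s,180,140,300,190,2.6,"pics/sz.png")
for n,D in(("top",d),("side",s)):
    im=D["image"].astype(int); m=((im.min(2)>175)).astype(np.uint8)
    cs,_=cv2.findContours(m,cv2.RETR_EXTERNAL,cv2.CHAIN_APPROX_NONE)
    for c in cs:
        M=cv2.moments(c)
        if M["m00"]<80: continue
        x,y=M["m10"]/M["m00"],M["m01"]/M["m00"]
        if not(170<x<480 and 100<y<290):continue
        for z in (0.01,0.018,.025):
            P=ray(D,c[:,0,:],z)
            r=cv2.minAreaRect((P[:,:2]*1000).astype(np.float32))
            print(n,z,(round(x),round(y)),M["m00"],np.round(r[0],1),np.round(r[1],1),round(r[2],1))
E
```

```text
top 0.01 (317, 225) 258.5 [455.5  54. ] [ 25.3 100.2] 3.5
top 0.018 (317, 225) 258.5 [455.   53.7] [25.1 99.4] 3.5
top 0.025 (317, 225) 258.5 [454.5  53.5] [25.  98.8] 3.5
top 0.01 (238, 233) 235.5 [441.8 281. ] [116.4  27.9] 6.7
top 0.018 (238, 233) 235.5 [441.4 279.1] [115.5  27.7] 6.7
top 0.025 (238, 233) 235.5 [441.  277.5] [114.8  27.5] 6.7
top 0.01 (257, 230) 805.0 [449.4 224.9] [117.9  76.6] 7.1
top 0.018 (257, 230) 805.0 [448.9 223.4] [117.1  76.1] 7.1
top 0.025 (257, 230) 805.0 [448.5 222.2] [116.3  75.6] 7.1
top 0.01 (321, 186) 252.0 [568.2  41.1] [25.4 98.2] 0.8
top 0.018 (321, 186) 252.0 [566.9  41. ] [25.2 97.5] 0.8
top 0.025 (321, 186) 252.0 [565.7  40.9] [25.1 96.9] 0.8
top 0.01 (394, 173) 248.5 [ 603.1 -176.8] [100.4  25. ] 85.8
top 0.018 (394, 173) 248.5 [ 601.5 -175.3] [99.7 24.9] 85.8
top 0.025 (394, 173) 248.5 [ 600.1 -174.1] [99.  24.7] 85.8
top 0.01 (262, 169) 1269.5 [626.9 214.4] [110.1 109.6] 1.8
top 0.018 (262, 169) 1269.5 [625.1 213. ] [109.4 108.8] 1.8
top 0.025 (262, 169) 1269.5 [623.6 211.8] [108.7 108.1] 1.8
top 0.01 (322, 154) 355.0 [667.3  32.5] [62.6 
[... 674 characters left out ...]
0.01 (328, 206) 385.0 [570.1  45.1] [ 45.7 101.6] 0.4
side 0.018 (328, 206) 385.0 [562.3  42.3] [ 45.1 100.4] 0.4
side 0.025 (328, 206) 385.0 [555.6  39.9] [44.7 99.4] 0.4
side 0.01 (344, 183) 345.5 [668.3  33.4] [72.5 63.6] 17.7
side 0.018 (344, 183) 345.5 [659.4  30.8] [71.6 62.9] 17.7
side 0.025 (344, 183) 345.5 [651.6  28.5] [70.9 62.3] 17.7
side 0.01 (274, 181) 984.5 [626.4 213.8] [121.4 110.8] 1.2
side 0.018 (274, 181) 984.5 [618.  209.1] [120.  109.6] 1.2
side 0.025 (274, 181) 984.5 [610.6 205.1] [118.8 108.5] 1.2
side 0.01 (339, 140) 179.0 [848.7 102.7] [56.6 62.7] 17.3
side 0.018 (339, 140) 179.0 [837.8  99.3] [56. 62.] 17.3
side 0.025 (339, 140) 179.0 [828.2  96.3] [55.4 61.3] 17.3
```

View pics/tz.png

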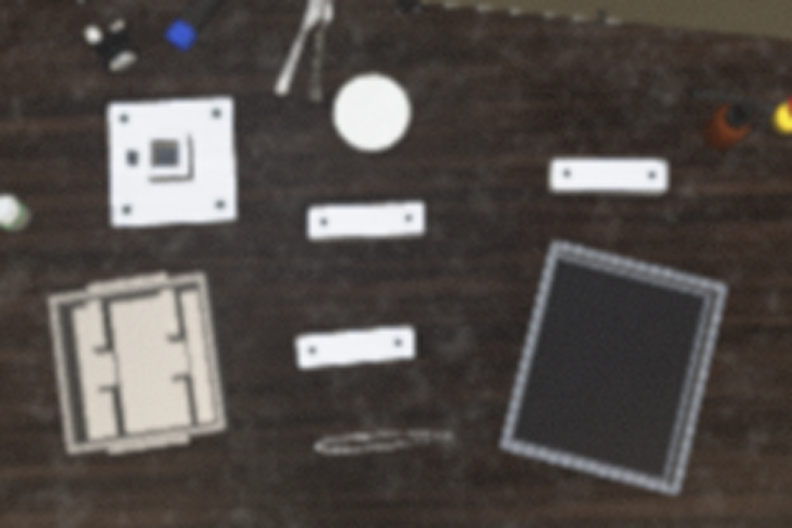

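View pics/sz.png

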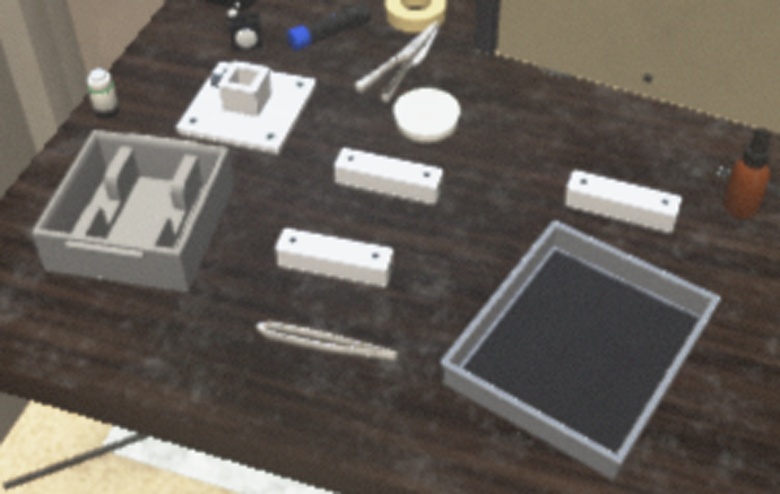

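```bash
python3 - <<'E'
from h import *
d=env.get_image("top"); s=env.get_image("side")
def info(n,P):
    P=P[:,:2]*1000; e=np.roll(P,-1,0)-P
    print(n,np.round(P.mean(0),1),"len",np.round(np.linalg.norm(e,axis=1),1),"ang",np.round(np.degrees(np.arctan2(e[:,1],e[:,0])),1)); print(np.round(P,1).tolist())
f=lambda a,o,k:np.array(a)/k+o
t=lambda a:f(a,[210-.35,120-.35],3.3); sd=lambda a:f(a,[180-.3,140-.3],2.6)
info("kit top",ray(d,t([(48,297),(205,272),(226,430),(70,453)]),.052))
info("kit side",ray(s,sd([(36,235),(95,131),(230,147),(189,254)]),.052))
info("stock top",ray(d,t([(555,241),(727,285),(677,493),(502,447)]),.031))
info("stock side",ray(s,sd([(443,363),(557,222),(720,297),(617,458)]),.031))
info("plate socket top",ray(d,t([(150,139),(179,138),(181,166),(151,167)]),.045))
info("socket side",ray(s,sd([(226,62),(271,67),(265,96),(220,90)]),.045))
info("tweezers top",ray(d,t([(316,445),(455,435)]),.004))
# automatic contour for stock tray
for n,D,z in(("top",d,.031),("side",s,.031)):
    im=D["image"].astype(int); g=im.mean(2)
    m=((im[:,:,2]>im[:,:,0]+8)).astype(np.uint8); m=cv2.morphologyEx(m,cv2.MORPH_CLOSE,np.ones((3,3),np.uint8))
    cs,_=cv2.findContours(m,cv2.RETR_EXTERNAL,cv2.CHAIN_APPROX_NONE)
    for c in sorted(cs,key=cv2.contourArea)[-3:]:
        r=cv2.minAreaRect((ray(D,c[:,0],z)[:,:2]*1000).astype(np.float32)); print(n,np.round(np.hstack([r[0],r[1],r[2]]),1))
# kit via threshold low saturation
im=d["image"].astype(int)
m=((im.min(2)>95)).astype(np.uint8); m[:,:215]=0
cs,_=cv2.findContours(m,cv2.RETR_EXTERNAL,cv2.CHAIN_APPROX_NONE)
for c in cs:
    if cv2.pointPolygonTest(c,(255,230),False)>=0 or abs(cv2.minAreaRect(c)[0][0]-252)<12:
        r=cv2.minAreaRect((ray(d,c[:,0],.052)[:,:2]*1000).astype(np.float32)); print("kit",cv2.contourArea(c),np.round(np.hstack([r[0],r[1],r[2]]),1))
E
```

```text
kit top [444.7 237.9] len [135.9 135.7 132.8 134.1] ang [ -82.6 -173.2   96.7    8.2]
[[502.9, 314.1], [520.4, 179.3], [385.6, 163.1], [370.1, 295.0]]
kit side [444.1 233.8] len [134.4 132.3 132.8 135.8] ang [   8.4  -82.  -170.1   98.8]
[[367.8, 290.4], [500.8, 309.9], [519.3, 178.9], [388.5, 156.2]]
stock top [ 431.4 -170.5] len [153.1 184.4 153.1 184.5] ang [-106.3  163.2   73.7  -16.8]
[[541.2, -123.7], [498.2, -270.6], [321.7, -217.3], [364.6, -70.3]]
stock side [ 429.9 -170.6] len [182.9 150.3 182.1 148.1] ang [ -16.8 -106.2  162.4   74.1]
[[363.1, -72.4], [538.1, -125.4], [496.1, -269.7], [322.4, -214.8]]
plate socket top [627.4 213.8] len [25.4 25.  26.2 25. ] ang [ -89.8 -176.5   90.2    1.6]
[[639.9, 227.1], [640.0, 201.7], [615.0, 200.2], [614.9, 226.4]]
socket side [623.3 210.7] len [47.7 45.8 46.6 44.7] ang [ -82.4 -164.3   96.2   17.3]
[[641.9, 240.7], [648.2, 193.5], [604.1, 181.1], [599.1, 227.4]]
tweezers top [373.2  29.3] len [122.4 122.4] ang [-87.5  92.5]
[[370.5, 90.4], [375.8, -31.9]]
top [1055.3 -897.2   30.2   30.8   25.2]
top [ 437.4 -148.9  109.9  183.6   73.6]
top [226.5   7.  205.8  37.9  88.5]
side [720.8 193.8  46.3  25.3  22.5]
side [ 582.9 -515.5   23.8   39.5   68.4]
side [ 429.8 -169.7  153.9  184.5   73.3]
kit 2397.0 [444.8 238.6 148.1 137.4   7.1]
kit 1418.5 [617.8 207.2 112.  111.5   1.3]
kit 16.0 [709.1 250.2  10.5  18.4  44.7]
kit 3.5 [742.  254.4   5.8   6.1  89.8]
kit 880.5 [949.5 226.4 105.9 118.2  36.8]
```

```bash
cat > plan.py <<'E'
import sys; from h import *
def plan(x,y,z,ang):
    o=env.observe(); R=np.array(o["tool_rot"]); p=np.array(o["position"])
    a=np.radians(ang); Rt=np.array([[-np.sin(a),np.cos(a),0],[np.cos(a),np.sin(a),0],[0,0,-1.]]).astype(float)
    from scipy.spatial.transform import Rotation as Ro
    rv=Ro.from_matrix(R.T@Rt).as_rotvec()/(np.pi/2)
    dl=(np.array([x,y,z])-p)
    print("t",round(o["time_s"],2),"pos",np.round(p,4),"jaw",round(np.degrees(np.arctan2(R[1,1],R[0,1])),2),"tilt z",np.round(R[:2,2],4),"F",np.round(o["ft_force"],2),"w",round(o["grip_width"],4))
    print("turn total",np.round(rv,4)," shift total now",np.round(R.T@dl/.1,3)," shift after turn",np.round(Rt.T@dl/.1,3),"rows>=",round(np.linalg.norm(dl)/.0625,1),round(np.linalg.norm(rv)*90/10.7,1))
if __name__=="__main__": plan(*map(float,sys.argv[1:5]))
E
python3 plan.py .4545 .0535 .12 3.5
```

```text
t 0.3 pos [0.246  0.4918 0.2501] jaw 63.43 tilt z [-0.0003 -0.0004] F [0.6  0.66 0.33] w 0.0852
turn total [-3.000e-04  1.000e-04  6.658e-01]  shift total now [-3.826 -2.987  1.302]  shift after turn [-4.502  1.814  1.301] rows>= 8.0 5.6
```

```bash
python3 -m pendant '[[[0,0,0],[0,0,0.111]],[[0,0,0],[0,0,0.111]],[[0,0,0],[0,0,0.111]],[[0,0,0],[0,0,0.111]],[[0,0,0],[0,0,0.111]],[[0,0,0],[0,0,0.111]],[[-0.5,0.2,0.05],[0,0,0]],[[-0.5,0.2,0.1],[0,0,0]],[[-0.5,0.2,0.15],[0,0,0]],[[-0.5,0.2,0.15],[0,0,0]],[[-0.5,0.2,0.15],[0,0,0]],[[-0.5,0.2,0.2],[0,0,0]],[[-0.5,0.2,0.2],[0,0,0]],[[-0.5,0.2,0.2],[0,0,0]],[[-0.5,0.21,0.1],[0,0,0]],[[0,0,0],[0,0,0]],[[0,0,0],[0,0,0]]]' 0.4 60; python3 plan.py .4545 .0535 .022 3.5
```

```text
time_s: 2.42
position: [0.4538, 0.0539, 0.1203]
tool_rot: [[-0.06, 0.998, -0.001], [0.998, 0.06, 0.0], [0.0, -0.001, -1.0]]
ft_force: [-0.6, 0.6, 0.3]
grip_width: 0.0596
t 2.42 pos [0.4538 0.0539 0.1203] jaw 3.46 tilt z [-0.0005  0.0003] F [-0.61  0.63  0.27] w 0.0596
turn total [-0.0003 -0.0002 -0.0004]  shift total now [-0.005  0.008  0.983]  shift after turn [-0.005  0.007  0.983] rows>= 1.6 0.0
```

```bash
python3 -m pendant '[[[0,0.007,0.4],[0,0,0]],[[0,0,0.35],[0,0,0]],[[0,0,0.15],[0,0,0]],[[0,0,0.08],[0,0,0]],[[0,0,0],[0,0,0]],[[0,0,0],[0,0,0]]]'; python3 -m pendant '[[[0,0,0],[0,0,0]],[[0,0,0],[0,0,0]],[[0,0,0],[0,0,0]],[[0,0,0],[0,0,0]],[[0,0,0],[0,0,0]],[[0,0,0],[0,0,0]]]' -1 60
```

```text
time_s: 3.18
position: [0.455, 0.054, 0.023]
tool_rot: [[-0.061, 0.998, 0.001], [0.998, 0.061, -0.0], [-0.0, 0.001, -1.0]]
ft_force: [1.1, -0.0, -0.3]
grip_width: 0.0598
time_s: 3.92
position: [0.455, 0.0538, 0.0229]
tool_rot: [[-0.061, 0.998, 0.001], [0.998, 0.061, -0.0], [-0.0, 0.001, -1.0]]
ft_force: [-1.1, 0.7, 6.8]
grip_width: 0.0238
```

```bash
python3 -m pendant '[[[0,0,-0.1],[0,0,0]],[[0,0,-0.3],[0,0,0]],[[0,0,-0.4],[0,0,0]],[[0,0,-0.2],[0,0,0]],[[0,0,0],[0,0,0]],[[0,0,0],[0,0,0]],[[0,0,0],[0,0,0]]]'; python3 - <<'E'
from h import *
for i in range(4):
    env.get_image("side"); o=env.observe(); print(np.round(o["ft_force"],2),np.round(o["wrist_torque"],3),o["grip_width"])
zoom(env.get_image("side"),180,140,300,190,2.6,"pics/s1.png")
E
python3 plan.py .4447 .236 .12 7.3; python3 plan.py .4305 -.1705 .12 -16.7
```

```text
time_s: 4.8
position: [0.4543, 0.0538, 0.1214]
tool_rot: [[-0.061, 0.998, -0.002], [0.998, 0.061, 0.0], [0.0, -0.002, -1.0]]
ft_force: [-0.2, -0.1, -1.1]
grip_width: 0.0238
[-0.17  0.61 -2.53] [-0.035  0.029  0.006] 0.023921411833525714
[-0.53  1.37 -2.28] [ 0.044 -0.027  0.02 ] 0.023932933922914915
[ 0.09  0.1  -2.19] [-0.012  0.032  0.026] 0.023730842186675233
[ 0.7  -0.71 -2.4 ] [-0.05   0.019 -0.048] 0.023319752020663366
t 5.05 pos [0.4547 0.0538 0.122 ] jaw 3.48 tilt z [-0.0006  0.0001] F [-0.04 -0.81 -0.91] w 0.0238
turn total [-0.0004 -0.0001 -0.0424]  shift total now [1.825 0.011 0.02 ]  shift after turn [1.82  0.133 0.02 ] rows>= 2.9 0.4
t 5.05 pos [0.4547 0.0538 0.122 ] jaw 3.48 tilt z [-0.0006  0.0001] F [-0.04 -0.81 -0.91] w 0.0238
turn total [-0.0004 -0.      0.2242]  shift total now [-2.224 -0.378  0.02 ]  shift after turn [-2.218  0.413  0.02 ] rows>= 3.6 1.9
```

View pics/s1.png

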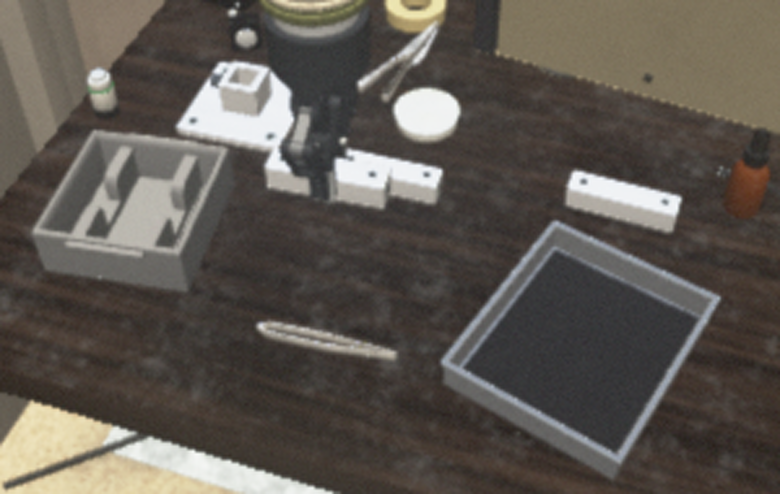

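The force reads about -2 N, so this pillar (A) is aluminium and goes in the stock tray.

```bash
python3 plan.py .3903 -.1584 .12 -16.7; python3 -m pendant '[[[0,0,0],[0,0,0.112]],[[0,0,0],[0,0,0.112]],[[-0.55,-0.01,0],[0,0,0]],[[-0.5,0,0],[0,0,0]],[[-0.5,0,0],[0,0,0]],[[-0.4,0,0],[0,0,0]],[[0,0,0],[0,0,0]],[[0,0,0],[0,0,0]]]';python3 plan.py .3903 -.1584 .0275 -16.7;
```

```text
t 5.05 pos [0.4547 0.0538 0.122 ] jaw 3.48 tilt z [-0.0006  0.0001] F [-0.04 -0.81 -0.91] w 0.0238
turn total [-0.0004 -0.      0.2242]  shift total now [-2.079 -0.771  0.02 ]  shift after turn [-2.217 -0.007  0.02 ] rows>= 3.5 1.9
time_s: 6.05
position: [0.3978, -0.1324, 0.1222]
tool_rot: [[0.287, 0.958, -0.0], [0.958, -0.287, 0.0], [0.0, -0.0, -1.0]]
ft_force: [0.2, -0.4, -2.0]
grip_width: 0.0238
t 6.05 pos [ 0.3978 -0.1324  0.1222] jaw -16.69 tilt z [-0.0003  0.0004] F [ 0.22 -0.35 -1.96] w 0.0238
turn total [-0.0003 -0.0002  0.0001]  shift total now [-0.271  0.003  0.947]  shift after turn [-0.27   0.003  0.947] rows>= 1.6 0.0
```

```bash
python3 -m pendant '[[[-0.27,0,0.1],[0,0,0]],[[0,0,0.35],[0,0,0]],[[0,0,0.3],[0,0,0]],[[0,0,0.14],[0,0,0]],[[0,0,0.04],[0,0,0]],[[0,0,0.015],[0,0,0]],[[0,0,0],[0,0,0]],[[0,0,0],[0,0,0]]]'; python3 plan.py .3903 -.1584 .0273 -16.7
```

```text
time_s: 7.05
position: [0.3903, -0.1587, 0.0283]
tool_rot: [[0.287, 0.958, 0.001], [0.958, -0.287, -0.001], [-0.0, 0.001, -1.0]]
ft_force: [-0.2, 0.2, -0.4]
grip_width: 0.0241
t 7.05 pos [ 0.3903 -0.1587  0.0283] jaw -16.66 tilt z [ 0.0008 -0.0006] F [-0.23  0.18 -0.4 ] w 0.0241
turn total [0.0006 0.0002 0.0004]  shift total now [ 0.003 -0.001  0.01 ]  shift after turn [ 0.003 -0.001  0.01 ] rows>= 0.0 0.0
```

```bash
python3 -m pendant '[[[0,0,0.01],[0,0,0]],[[0,0,0],[0,0,0]]]';  python3 -m pendant '[[[0,0,0],[0,0,0]],[[0,0,0],[0,0,0]],[[0,0,0],[0,0,0]],[[0,0,-0.1],[0,0,0]],[[0,0,-0.4],[0,0,0]],[[0,0,-0.4],[0,0,0]],[[0,0,0],[0,0,0]]]' -0.15; python3 plan.py .600 -.174 .12 -4.2
```

```text
time_s: 7.3
position: [0.3901, -0.1587, 0.0269]
tool_rot: [[0.287, 0.958, 0.0], [0.958, -0.287, -0.0], [-0.0, 0.0, -1.0]]
ft_force: [0.1, 0.5, -0.5]
grip_width: 0.0235
time_s: 8.18
position: [0.391, -0.1593, 0.1195]
tool_rot: [[0.287, 0.958, 0.005], [0.958, -0.287, -0.004], [-0.002, 0.006, -1.0]]
ft_force: [0.4, -0.4, -1.0]
grip_width: 0.0363
t 8.18 pos [ 0.391  -0.1593  0.1195] jaw -16.66 tilt z [ 0.0049 -0.0038] F [ 0.38 -0.44 -1.04] w 0.0363
turn total [ 0.0035  0.0019 -0.1385]  shift total now [0.458 2.044 0.006]  shift after turn [ 0.006  2.095 -0.005] rows>= 3.4 1.2
```

```bash
python3 -m pendant '[[[0,0,0],[0,0,-0.07]],[[0,0,0],[0,0,-0.0685]],[[0,0.52,0],[0,0,0]],[[0,0.52,0],[0,0,0]],[[0,0.52,0],[0,0,0]],[[0,0.53,0],[0,0,0]],[[0,0,0],[0,0,0]],[[0,0,0],[0,0,0]]]' 0.3 60; python3 - <<'E'
from h import *
zoom(env.get_image("side"),180,140,300,190,2.6,"pics/s2.png")
E
python3 plan.py .600 -.174 .022 -4.2
```

```text
time_s: 9.18
position: [0.5977, -0.1736, 0.1158]
tool_rot: [[0.073, 0.997, -0.002], [0.997, -0.073, 0.001], [0.001, -0.002, -1.0]]
ft_force: [-0.3, 0.0, 0.4]
grip_width: 0.0558
t 9.22 pos [ 0.5975 -0.1737  0.1163] jaw -4.22 tilt z [-0.0018  0.0008] F [-0.49 -0.01  0.05] w 0.0556
turn total [-0.0012 -0.0004 -0.0002]  shift total now [-0.002  0.027  0.943]  shift after turn [-0.001  0.026  0.943] rows>= 1.5 0.0
```

View pics/s2.png

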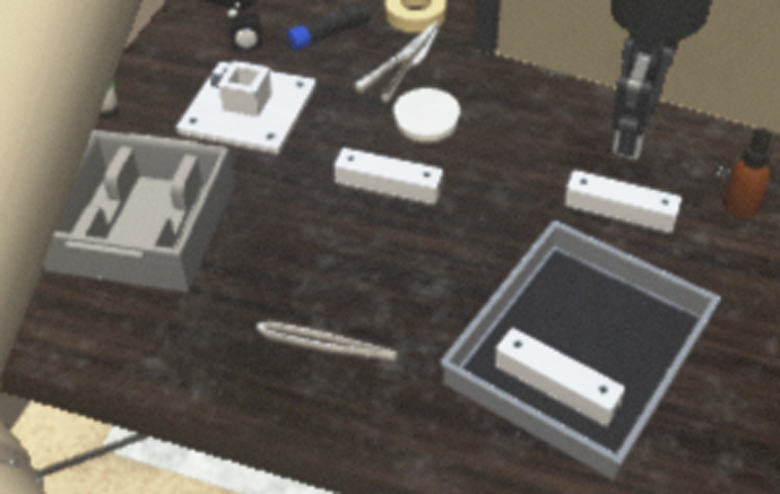

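Pillar A lies flat in the near half of the stock tray, around (560,375) in the zoomed picture. Next I'll pick up C.

```bash
python3 -m pendant '[[[0,0.02,0.35],[0,0,0]],[[0,0,0.35],[0,0,0]],[[0,0,0.15],[0,0,0]],[[0,0,0.08],[0,0,0]],[[0,0,0],[0,0,0]],[[0,0,0],[0,0,0]]]'; python3 -m pendant '[[[0,0,0],[0,0,0]],[[0,0,0],[0,0,0]],[[0,0,0],[0,0,0]],[[0,0,0],[0,0,0]],[[0,0,0],[0,0,0]]]' -1 60;python3 -m pendant '[[[0,0,-0.1],[0,0,0]],[[0,0,-0.3],[0,0,0]],[[0,0,-0.4],[0,0,0]],[[0,0,-0.2],[0,0,0]],[[0,0,0],[0,0,0]],[[0,0,0],[0,0,0]],[[0,0,0],[0,0,0]]]'; python3 - <<'E'
from h import *
for i in range(5):
    o=env.observe(); print(np.round(o["ft_force"],2),np.round(o["wrist_torque"],3),o["grip_width"]); env.get_image("side")
E
python3 plan.py .4447 .237 .12 7.3; python3 plan.py .4707 -.1826 .12 -16.7
```

```text
time_s: 9.98
position: [0.601, -0.1744, 0.0249]
tool_rot: [[0.073, 0.997, 0.002], [0.997, -0.073, -0.001], [-0.001, 0.002, -1.0]]
ft_force: [0.1, 0.4, -0.2]
grip_width: 0.0555
time_s: 10.6
position: [0.601, -0.1743, 0.0246]
tool_rot: [[0.073, 0.997, 0.001], [0.997, -0.073, -0.001], [-0.001, 0.001, -1.0]]
ft_force: [0.0, 0.8, 6.1]
grip_width: 0.0239
time_s: 11.48
position: [0.6, -0.1739, 0.1224]
tool_rot: [[0.073, 0.997, -0.002], [0.997, -0.073, 0.001], [0.001, -0.002, -1.0]]
ft_force: [0.0, -0.4, -4.6]
grip_width: 0.0235
[ 0.03 -0.37 -4.6 ] [-0.018 -0.011 -0.028] 0.02347103613849859
[ 0.15 -0.1  -5.29] [-0.005  0.022  0.01 ] 0.023776164770412916
[-0.36  0.68 -4.95] [-0.021  0.02  -0.009] 0.023553416148934393
[-0.64  0.26 -5.65] [ 0.009 -0.028 -0.003] 0.023714985592416638
[ 0.49  0.46 -5.07] [0.038 0.051 0.016] 0.0236380528998
t 11.72 pos [ 0.6005 -0.1741  0.1235] jaw -4.21 tilt z [-0.0006  0.0002] F [ 0.41 -0.29 -5.08] w 0.0236
turn total [-0.0004 -0.0002 -0.1279]  shift total now [ 3.985 -1.855  0.036]  shift after turn [ 4.275 -1.023  0.035] rows>= 7.0 1.1
t 11.72 pos [ 0.6005 -0.1741  0.1235] jaw -4.21 tilt z [-0.0006  0.0002] F [ 0.41 -0.29 -5.08] w 0.0236
turn total [-4.000e-04 -1.000e-04  1.388e-01]  shift total now [-0.18  -1.288  0.035]  shift after turn [-0.455 -1.218  0.035] rows>= 2.1 1.2
```

C reads about -5.1 N, so it is the steel one and goes in the kit tray.

```bash
python3 -m pendant '[[[0,0,0],[0,0,-0.065]],[[0,0,0],[0,0,-0.063]],[[0.4,-0.1,0],[0,0,0]],[[0.52,-0.125,0],[0,0,0]],[[0.52,-0.125,0],[0,0,0]],[[0.52,-0.125,0],[0,0,0]],[[0.52,-0.125,0],[0,0,0]],[[0.52,-0.125,0],[0,0,0]],[[0.52,-0.125,0],[0,0,0]],[[0.45,-0.1,0],[0,0,0]],[[0.3,-0.07,0],[0,0,0]],[[0,0,0],[0,0,0]],[[0,0,0],[0,0,0]],[[0,0,0],[0,0,0]]]'; python3 plan.py .4445 .2365 .06 7.3; python3 - <<'E'
from h import *
zoom(env.get_image("side"),180,140,150,120,5,"pics/s3.png")
zoom(env.get_image("top"),210,180,100,80,7,"pics/t3.png")
E
```

```text
time_s: 13.48
position: [0.4455, 0.2357, 0.1238]
tool_rot: [[-0.126, 0.992, 0.0], [0.992, 0.126, -0.0], [-0.0, 0.0, -1.0]]
ft_force: [0.3, -0.0, -4.3]
grip_width: 0.0237
t 13.47 pos [0.4455 0.2357 0.1238] jaw 7.24 tilt z [ 0.0002 -0.0001] F [ 0.31 -0.03 -4.33] w 0.0237
turn total [ 0.0001  0.0001 -0.0007]  shift total now [ 0.01  -0.009  0.638]  shift after turn [ 0.01  -0.009  0.638] rows>= 1.0 0.0
```

View pics/s3.png

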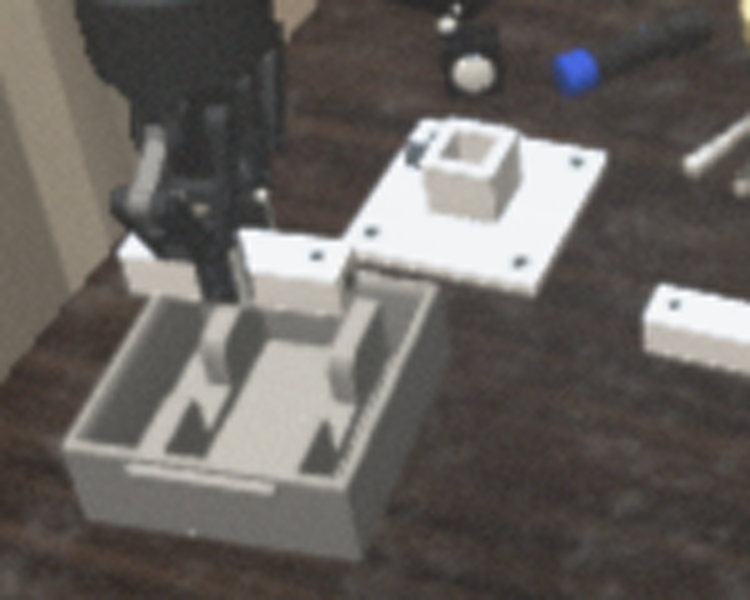

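View pics/t3.png

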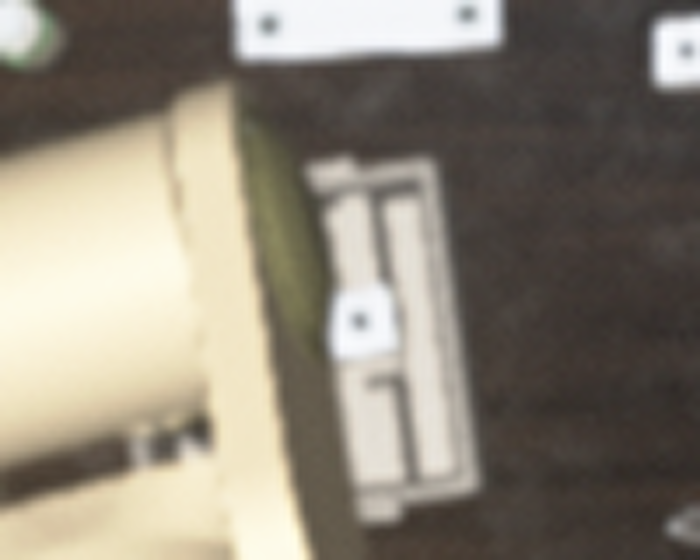

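```bash
python3 -m pendant '[[[0.01,-0.009,0.25],[0,0,0]],[[0,0,0.25],[0,0,0]],[[0,0,0.12],[0,0,0]],[[0,0,0.08],[0,0,0]],[[0,0,0.06],[0,0,0]],[[0,0,0],[0,0,0]],[[0,0,0],[0,0,0]]]'; python3 plan.py .4445 .2365 .039 7.3
```

```text
time_s: 14.45
position: [0.4444, 0.2374, 0.0482]
tool_rot: [[-0.127, 0.992, 0.001], [0.992, 0.127, 0.0], [0.0, 0.001, -1.0]]
ft_force: [1.1, -0.3, -5.0]
grip_width: 0.0239
t 14.45 pos [0.4444 0.2374 0.0482] jaw 7.31 tilt z [0.0011 0.0002] F [ 1.07 -0.33 -5.01] w 0.0239
turn total [ 0.0007 -0.0001  0.0001]  shift total now [-0.009  0.     0.092]  shift after turn [-0.009  0.     0.092] rows>= 0.1 0.0
```

Already inside the notch and carrying the full weight with no side contact, so I'll continue down.

```bash
python3 -m pendant '[[[-0.01,0,0.05],[0,0,0]],[[0,0,0.03],[0,0,0]],[[0,0,0.01],[0,0,0]],[[0,0,0],[0,0,0]],[[0,0,0],[0,0,0]]]'; python3 plan.py .4445 .2365 .0386 7.3
```

```text
time_s: 15.08
position: [0.4445, 0.2364, 0.0389]
tool_rot: [[-0.127, 0.992, 0.001], [0.992, 0.127, 0.0], [0.0, 0.001, -1.0]]
ft_force: [3.7, 1.0, -4.9]
grip_width: 0.0237
t 15.07 pos [0.4445 0.2364 0.0389] jaw 7.31 tilt z [0.0008 0.0001] F [ 3.68  0.97 -4.95] w 0.0237
turn total [ 0.0005 -0.      0.0001]  shift total now [0.001 0.    0.003]  shift after turn [0.001 0.    0.003] rows>= 0.0 0.0
```

There is a 3.7 N side force along +x, so the pillar is touching the notch's -x flank. I'll shift 2 mm in +x and finish lowering.

```bash
python3 -m pendant '[[[0,0.02,0],[0,0,0]],[[0,0,0.01],[0,0,0]],[[0,0,0],[0,0,0]],[[0,0,0],[0,0,0]]]'; python3 plan.py .4465 .2365 .0386 7.3
```

```text
time_s: 15.58
position: [0.4455, 0.2365, 0.0386]
tool_rot: [[-0.128, 0.992, -0.001], [0.992, 0.128, -0.0], [-0.0, -0.001, -1.0]]
ft_force: [-3.4, -1.0, 7.6]
grip_width: 0.0237
t 15.57 pos [0.4455 0.2365 0.0386] jaw 7.34 tilt z [-0.0009 -0.0004] F [-3.41 -0.98  7.56] w 0.0237
turn total [-0.0006  0.0002  0.0004]  shift total now [-0.001  0.01  -0.   ]  shift after turn [-0.001  0.01  -0.   ] rows>= 0.0 0.0
```

It rests on the notch floors at the expected height, so I'll release it.

```bash
python3 -m pendant '[[[0,0,0],[0,0,0]],[[0,0,0],[0,0,0]],[[0,0,0],[0,0,0]],[[0,0,0],[0,0,0]],[[0,0,-0.2],[0,0,0]],[[0,0,-0.4],[0,0,0]],[[0,0,-0.3],[0,0,0]],[[0,0,0],[0,0,0]]]' 0; python3 plan.py .627 .214 .14 1.8
```

```text
time_s: 16.58
position: [0.4469, 0.2368, 0.1296]
tool_rot: [[-0.127, 0.992, 0.004], [0.992, 0.127, 0.001], [0.001, 0.004, -1.0]]
ft_force: [0.2, 0.6, -0.5]
grip_width: 0.0426
t 16.57 pos [0.4469 0.2368 0.1296] jaw 7.32 tilt z [0.0041 0.0011] F [ 0.17  0.59 -0.55] w 0.0426
turn total [ 0.0027 -0.0005  0.0613]  shift total now [-0.456  1.758 -0.097]  shift after turn [-0.285  1.793 -0.104] rows>= 2.9 0.5
```

```bash
python3 -m pendant '[[[0,0,0],[0,0,0.06]],[[-0.05,0.35,-0.05],[0,0,0]],[[-0.08,0.5,-0.05],[0,0,0]],[[-0.08,0.5,0],[0,0,0]],[[-0.075,0.44,0],[0,0,0]],[[0,0,0],[0,0,0]],[[0,0,0],[0,0,0]]]' 0.5; python3 plan.py .627 .214 .032 1.7; python3 - <<'E'
from h import *
s=env.get_image("side");t=env.get_image("top")
zoom(s,180,140,150,120,5,"pics/s4.png")
zoom(t,210,180,100,80,7,"pics/t4.png")
E
```

```text
time_s: 17.45
position: [0.6251, 0.2141, 0.1364]
tool_rot: [[-0.033, 0.999, -0.003], [0.999, 0.033, -0.0], [-0.0, -0.003, -1.0]]
ft_force: [-0.3, 0.0, -0.1]
grip_width: 0.0639
t 17.45 pos [0.6251 0.2141 0.1364] jaw 1.92 tilt z [-0.0026 -0.0003] F [-0.31  0.   -0.11] w 0.0639
turn total [-0.0017  0.0001  0.0024]  shift total now [-0.002  0.022  1.044]  shift after turn [-0.002  0.019  1.044] rows>= 1.7 0.0
```

View pics/s4.png

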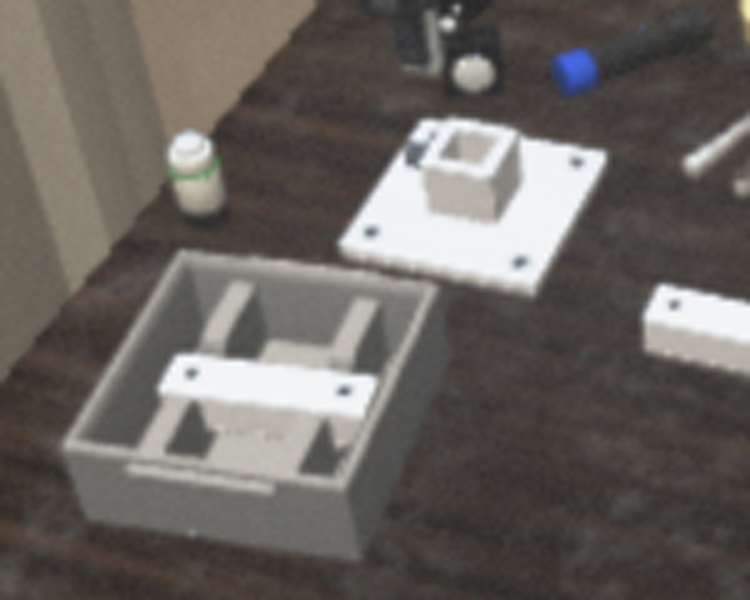

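View pics/t4.png

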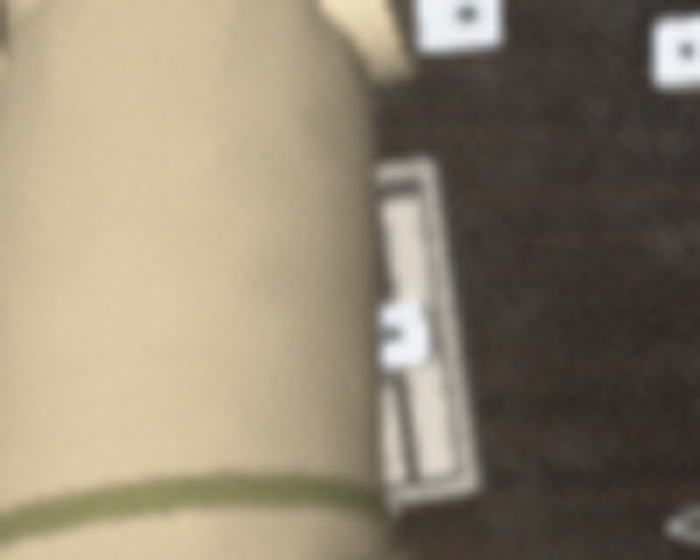

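```bash
python3 - <<'E'
from h import *
s=env.get_image("side");t=env.get_image("top")
f=lambda a,o,k:np.array(a)/k+np.array(o)-.5+.5/k
def info(n,P):
    P=P[:,:2]*1000; e=np.roll(P,-1,0)-P
    print(n,np.round(P.mean(0),1),"len",np.round(np.linalg.norm(e,axis=1),1),"ang",np.round(np.degrees(np.arctan2(e[:,1],e[:,0])),1))
info("tray",ray(s,f([(65,443),(180,252),(438,286),(350,488)],[180,140],5),.052))
info("pillar",ray(s,f([(180,353),(378,376),(365,417),(158,393)],[180,140],5),.039))
info("pillar right end top/bot, tray right wall top",ray(t,f([(427,305),(433,360)],[210,180],7),.039))
info("tray right outer",ray(t,f([(433,158),(480,490)],[210,180],7),.052))
E
```

```text
tray [444.1 237.4] len [129.5 132.3 130.9 134.2] ang [   7.1  -83.  -172.1   96.4]
pillar [443.4 234.1] len [ 97.7  26.5 100.1  26.8] ang [ -81.2 -166.9   99.     8. ]
pillar right end top/bot, tray right wall top [450.7 184.2] len [22.5 22.5] ang [-174.4    5.6]
tray right outer [453.4 171.7] len [134.7 134.7] ang [-172.7    7.3]
```

```bash
python3 -m pendant '[[[0,0.02,0.4],[0,0,0]],[[0,0,0.35],[0,0,0]],[[0,0,0.2],[0,0,0]],[[0,0,0.07],[0,0,0]],[[0,0,0],[0,0,0]],[[0,0,0],[0,0,0]]]'; python3 -m pendant '[[[0,0,0],[0,0,0]],[[0,0,0],[0,0,0]],[[0,0,0],[0,0,0]],[[0,0,0],[0,0,0]],[[0,0,0],[0,0,0]]]' -1 70;python3 plan.py .627 .214 .034 1.7
```

```text
time_s: 18.4
position: [0.6284, 0.2143, 0.037]
tool_rot: [[-0.033, 0.999, 0.002], [0.999, 0.033, 0.0], [0.0, 0.002, -1.0]]
ft_force: [0.4, 0.1, 0.4]
grip_width: 0.0637
time_s: 19.02
position: [0.6285, 0.2142, 0.0368]
tool_rot: [[-0.033, 0.999, 0.002], [0.999, 0.033, 0.0], [0.0, 0.002, -1.0]]
ft_force: [0.2, -0.0, 4.6]
grip_width: 0.0385
t 19.02 pos [0.6285 0.2142 0.0368] jaw 1.91 tilt z [0.0018 0.0003] F [ 0.19 -0.    4.65] w 0.0385
turn total [ 0.0011 -0.0001  0.0024]  shift total now [-0.002 -0.015  0.028]  shift after turn [-0.002 -0.015  0.028] rows>= 0.1 0.0
```

```bash
python3 -m pendant '[[[0,0,-0.1],[0,0,0]],[[0,0,-0.3],[0,0,0]],[[0,0,-0.4],[0,0,0]],[[0,0,-0.3],[0,0,0]],[[0,0,0],[0,0,-0.03]],[[0,0,0],[0,0,-0.03]],[[0,0,0],[0,0,0]]]'; python3 plan.py .446 .240 .11 7.3
```

```text
time_s: 19.9
position: [0.6276, 0.2141, 0.1456]
tool_rot: [[-0.127, 0.992, -0.001], [0.992, 0.127, -0.0], [-0.0, -0.001, -1.0]]
ft_force: [-0.9, -0.3, -4.0]
grip_width: 0.0387
t 19.9 pos [0.6276 0.2141 0.1456] jaw 7.29 tilt z [-0.0012 -0.0002] F [-0.87 -0.29 -3.99] w 0.0387
turn total [-0.0008  0.     -0.0002]  shift total now [ 0.487 -1.768  0.358]  shift after turn [ 0.488 -1.768  0.356] rows>= 3.0 0.0
```

```bash
python3 -m pendant '[[[0.09,-0.3,0],[0,0,0]],[[0.12,-0.45,0],[0,0,0]],[[0.12,-0.45,0],[0,0,0]],[[0.1,-0.35,0],[0,0,0]],[[0.06,-0.22,0.1],[0,0,0]],[[0,0,0.15],[0,0,0]],[[0,0,0.1],[0,0,0]],[[0,0,0],[0,0,0]],[[0,0,0],[0,0,0]]]'; python3 plan.py .446 .240 .09 7.3; python3 - <<'E'
from h import *
s=env.get_image("side");t=env.get_image("top")
zoom(s,180,140,150,120,5,"pics/s5.png")
E
```

```text
time_s: 21.02
position: [0.4466, 0.2402, 0.1111]
tool_rot: [[-0.127, 0.992, 0.001], [0.992, 0.127, 0.0], [0.0, 0.001, -1.0]]
ft_force: [0.2, -0.3, -3.8]
grip_width: 0.0389
t 21.02 pos [0.4466 0.2402 0.1111] jaw 7.29 tilt z [0.0006 0.0002] F [ 0.18 -0.31 -3.84] w 0.0389
turn total [ 0.0004 -0.0001 -0.0002]  shift total now [-0.001 -0.006  0.211]  shift after turn [-0.001 -0.006  0.211] rows>= 0.3 0.0
```

View pics/s5.png

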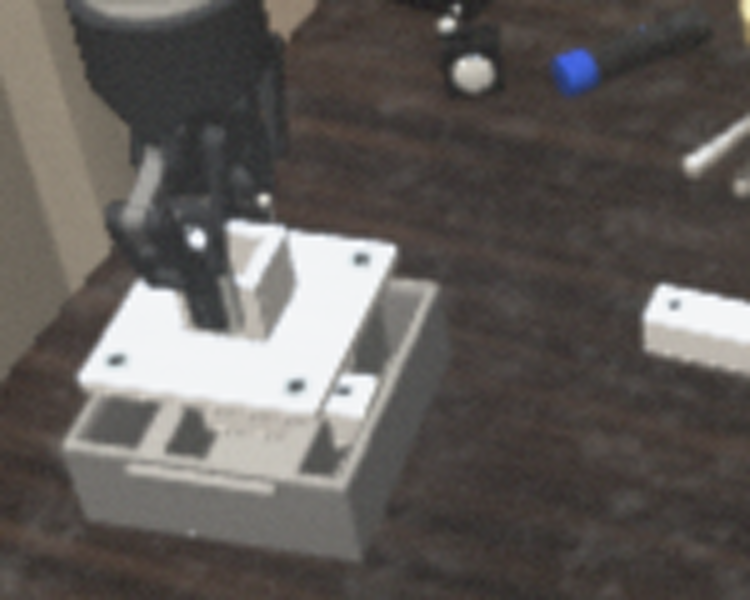

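```bash
python3 - <<'E'
from h import *
s=env.get_image("side")
f=lambda a,o,k:np.array(a)/k+np.array(o)-.5+.5/k
P=ray(s,f([(80,378),(398,244),(320,413)],[180,140],5),.0843)[:,:2]*1000
print(P.round(1), P[:2].mean(0), np.linalg.norm(P[0]-P[2]),np.linalg.norm(P[1]-P[2]), np.degrees(np.arctan2(*(P[1]-P[2])[::-1])))
E
```

```text
[[384.2 286.6]
 [506.7 192. ]
 [397.4 176.4]] [445.46115466 239.27370116] 110.96155029425792 110.44419055727832 8.120803761917168
```

```bash
python3 -m pendant '[[[-0.01,-0.012,0.1],[0,0,0]],[[0,0,0.1],[0,0,0]],[[0,0,0.05],[0,0,0]],[[0,0,0.03],[0,0,0]],[[0,0,0],[0,0,0]],[[0,0,0],[0,0,0]]]'; python3 plan.py .4455 .239 .0788 7.3
```

```text
time_s: 21.92
position: [0.4453, 0.2391, 0.083]
tool_rot: [[-0.127, 0.992, 0.0], [0.992, 0.127, 0.0], [0.0, 0.0, -1.0]]
ft_force: [-0.3, 0.4, -4.5]
grip_width: 0.0388
t 21.93 pos [0.4453 0.2391 0.083 ] jaw 7.31 tilt z [0.0005 0.0001] F [-0.25  0.39 -4.49] w 0.0388
turn total [ 0.0003 -0.      0.0001]  shift total now [-0.001  0.002  0.042]  shift after turn [-0.001  0.002  0.042] rows>= 0.1 0.0
```

```bash
python3 -m pendant '[[[0,0,0.02],[0,0,0]],[[0,0,0.02],[0,0,0]],[[0,0,0],[0,0,0]],[[0,0,0],[0,0,0]]]'; python3 plan.py .4455 .239 .0788 7.3
```

```text
time_s: 22.42
position: [0.4451, 0.2391, 0.0789]
tool_rot: [[-0.127, 0.992, 0.0], [0.992, 0.127, 0.0], [0.0, 0.0, -1.0]]
ft_force: [-0.4, -0.2, -1.7]
grip_width: 0.0388
t 22.43 pos [0.4451 0.2391 0.0789] jaw 7.32 tilt z [0.0001 0.    ] F [-0.44 -0.19 -1.74] w 0.0388
turn total [ 0.0001 -0.      0.0002]  shift total now [-0.001  0.004  0.001]  shift after turn [-0.001  0.004  0.001] rows>= 0.0 0.0
```

Contact is made at the expected height with no side load. I'll press slightly and release to about 50 mm.

```bash
python3 -m pendant '[[[0,0,0.007],[0,0,0]],[[0,0,0],[0,0,0]]]'; python3 -m pendant '[[[0,0,0],[0,0,0]],[[0,0,0],[0,0,0]],[[0,0,0],[0,0,0]],[[0,0,0],[0,0,0]],[[0,0,-0.2],[0,0,0]],[[0,0,-0.4],[0,0,0]],[[0,0,-0.2],[0,0,0]],[[0,0,0],[0,0,0]]]' 0.2; python3 plan.py .5657 .0409 .14 0.8
```

```text
time_s: 22.68
position: [0.4451, 0.2391, 0.0788]
tool_rot: [[-0.127, 0.992, 0.001], [0.992, 0.127, 0.0], [-0.0, 0.001, -1.0]]
ft_force: [-2.6, -0.8, 5.5]
grip_width: 0.0388
time_s: 23.68
position: [0.4456, 0.2392, 0.1591]
tool_rot: [[-0.127, 0.992, 0.003], [0.992, 0.127, 0.001], [0.0, 0.003, -1.0]]
ft_force: [0.8, 0.1, 0.5]
grip_width: 0.051
t 23.68 pos [0.4456 0.2392 0.1591] jaw 7.31 tilt z [0.0028 0.0008] F [0.83 0.12 0.46] w 0.051
turn total [ 0.0018 -0.0004  0.0724]  shift total now [-2.12   0.938  0.193]  shift after turn [-2.     1.173  0.191] rows>= 3.7 0.6
```

```bash
python3 -m pendant '[[[0,0,0],[0,0,0.072]],[[-0.35,0.2,0],[0,0,0]],[[-0.45,0.26,0],[0,0,0]],[[-0.45,0.26,0.05],[0,0,0]],[[-0.45,0.26,0.05],[0,0,0]],[[-0.3,0.19,0.05],[0,0,0]],[[0,0,0.1],[0,0,0]],[[0,0,0],[0,0,0]]]'; python3 plan.py .5657 .0409 .022 0.8; python3 - <<'E'
from h import *
s=env.get_image("side")
zoom(s,180,140,150,120,5,"pics/s6.png")
E
```

```text
time_s: 24.68
position: [0.5638, 0.0414, 0.1314]
tool_rot: [[-0.015, 1.0, -0.004], [1.0, 0.015, 0.001], [0.001, -0.004, -1.0]]
ft_force: [-0.5, 0.1, -0.4]
grip_width: 0.0511
t 24.68 pos [0.5638 0.0414 0.1314] jaw 0.84 tilt z [-0.0037  0.0007] F [-0.51  0.09 -0.45] w 0.0511
turn total [-0.0023 -0.0005  0.0004]  shift total now [-0.006  0.023  1.094]  shift after turn [-0.005  0.019  1.094] rows>= 1.8 0.0
```

View pics/s6.png

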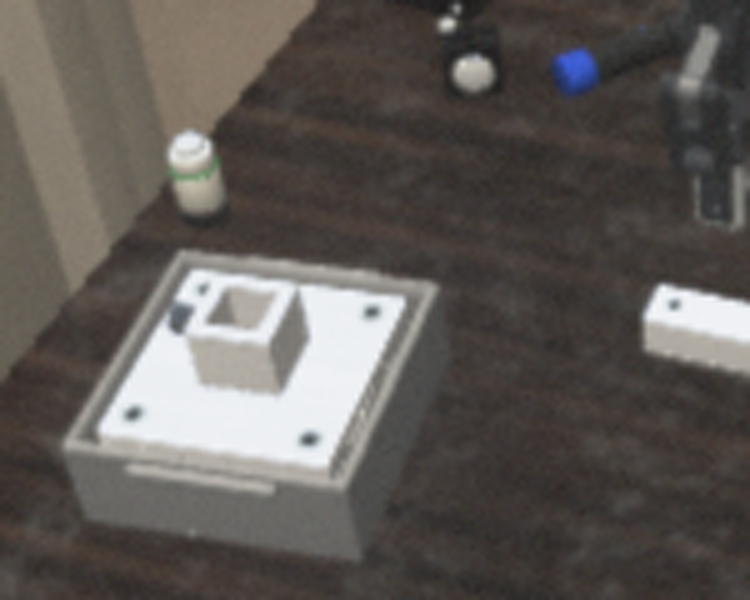

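The plate sits flat and evenly inside the rim, with corners near (185,270), (405,297), (330,470) and (100,440) in the zoom. Next is B.

```bash
python3 -m pendant '[[[0,0.02,0.4],[0,0,0]],[[0,0,0.4],[0,0,0]],[[0,0,0.2],[0,0,0]],[[0,0,0.08],[0,0,0]],[[0,0,0],[0,0,0]],[[0,0,0],[0,0,0]]]'; python3 -m pendant '[[[0,0,0],[0,0,0]],[[0,0,0],[0,0,0]],[[0,0,0],[0,0,0]],[[0,0,0],[0,0,0]],[[0,0,0],[0,0,0]]]' -1 60;python3 -m pendant '[[[0,0,-0.1],[0,0,0]],[[0,0,-0.3],[0,0,0]],[[0,0,-0.4],[0,0,0]],[[0,0,-0.2],[0,0,0]],[[0,0,0],[0,0,0.097]],[[0,0,0],[0,0,0.097]],[[0,0,0],[0,0,0]],[[0,0,0],[0,0,0]]]'; python3 plan.py .4707 -.1826 .12 -16.7
```

```text
time_s: 25.48
position: [0.5674, 0.041, 0.0262]
tool_rot: [[-0.015, 1.0, 0.002], [1.0, 0.015, -0.0], [-0.0, 0.002, -1.0]]
ft_force: [-0.8, 1.0, 0.2]
grip_width: 0.0516
time_s: 26.1
position: [0.5674, 0.0408, 0.026]
tool_rot: [[-0.014, 1.0, 0.001], [1.0, 0.014, -0.0], [-0.0, 0.001, -1.0]]
ft_force: [-0.7, -0.5, 6.4]
grip_width: 0.0238
time_s: 27.1
position: [0.5669, 0.0408, 0.1252]
tool_rot: [[0.283, 0.959, -0.0], [0.959, -0.283, 0.0], [-0.0, -0.0, -1.0]]
ft_force: [-0.0, 0.7, -1.9]
grip_width: 0.0236
t 27.1 pos [0.5669 0.0408 0.1252] jaw -16.46 tilt z [-0.0002  0.    ] F [-0.    0.72 -1.9 ] w 0.0236
turn total [-0.0001  0.      0.0026]  shift total now [-2.415 -0.289  0.052]  shift after turn [-2.416 -0.279  0.052] rows>= 3.9 0.0
```

B reads -1.9 N, so it is aluminium, which agrees with the sorting. It goes in the far half of the stock tray.

```bash
python3 -m pendant '[[[-0.4,-0.05,0],[0,0,0]],[[-0.5,-0.06,0],[0,0,0]],[[-0.5,-0.06,0],[0,0,0]],[[-0.5,-0.06,0],[0,0,0]],[[-0.35,-0.04,0],[0,0,0]],[[-0.17,-0.02,0.1],[0,0,0]],[[0,0,0.2],[0,0,0]],[[0,0,0.2],[0,0,0]],[[0,0,0],[0,0,0]],[[0,0,0],[0,0,0]]]'; python3 plan.py .4707 -.1826 .0305 -16.7
```

```text
time_s: 28.35
position: [0.4703, -0.1826, 0.0755]
tool_rot: [[0.285, 0.959, 0.0], [0.959, -0.285, -0.0], [-0.0, 0.001, -1.0]]
ft_force: [-0.6, 0.7, -1.8]
grip_width: 0.0239
t 28.35 pos [ 0.4703 -0.1826  0.0755] jaw -16.56 tilt z [ 0.0005 -0.0003] F [-0.64  0.7  -1.81] w 0.0239
turn total [0.0003 0.0001 0.0015]  shift total now [0.001 0.003 0.45 ]  shift after turn [0.001 0.004 0.45 ] rows>= 0.7 0.0
```

```bash
python3 -m pendant '[[[0,0,0.2],[0,0,0]],[[0,0,0.15],[0,0,0]],[[0,0,0.07],[0,0,0]],[[0,0,0.025],[0,0,0]],[[0,0,0.005],[0,0,0]],[[0,0,0],[0,0,0]],[[0,0,0],[0,0,0]]]'; python3 plan.py .4707 -.1826 .030 -16.7
```

```text
time_s: 29.22
position: [0.4701, -0.1828, 0.0304]
tool_rot: [[0.286, 0.958, 0.0], [0.958, -0.286, -0.0], [-0.0, 0.0, -1.0]]
ft_force: [0.1, 0.3, -2.2]
grip_width: 0.0239
t 29.23 pos [ 0.4701 -0.1828  0.0304] jaw -16.62 tilt z [ 0.0004 -0.0003] F [ 0.06  0.29 -2.24] w 0.0239
turn total [0.0003 0.0001 0.0008]  shift total now [0.004 0.005 0.004]  shift after turn [0.004 0.005 0.004] rows>= 0.0 0.0
```

```bash
python3 -m pendant '[[[0,0,0.007],[0,0,0]],[[0,0,0],[0,0,0]]]'; python3 -m pendant '[[[0,0,0],[0,0,0]],[[0,0,0],[0,0,0]],[[0,0,0],[0,0,0]],[[0,0,0],[0,0,0]],[[0,0,-0.1],[0,0,0]],[[0,0,-0.4],[0,0,0]],[[0,0,-0.5],[0,0,0]],[[0.5,-0.2,-0.2],[0,0,0]],[[0.5,0,0],[0,0,0]],[[0.5,0,0],[0,0,0]],[[0,0,0],[0,0,0]],[[0,0,0],[0,0,0]]]' -0.15; python3 - <<'E'
from h import *
s=env.get_image("side");t=env.get_image("top")
zoom(s,180,140,300,190,2.6,"pics/s7.png"); zoom(t,210,120,240,160,3.3,"pics/t7.png")
E
```

```text
time_s: 29.48
position: [0.4701, -0.1828, 0.03]
tool_rot: [[0.286, 0.958, 0.001], [0.958, -0.286, -0.0], [-0.0, 0.001, -1.0]]
ft_force: [-0.7, -0.3, 5.0]
grip_width: 0.0236
time_s: 30.98
position: [0.4936, -0.0336, 0.1498]
tool_rot: [[0.286, 0.958, 0.0], [0.958, -0.286, -0.0], [-0.0, 0.0, -1.0]]
ft_force: [-1.3, -0.3, -0.4]
grip_width: 0.0362
```

View pics/s7.png

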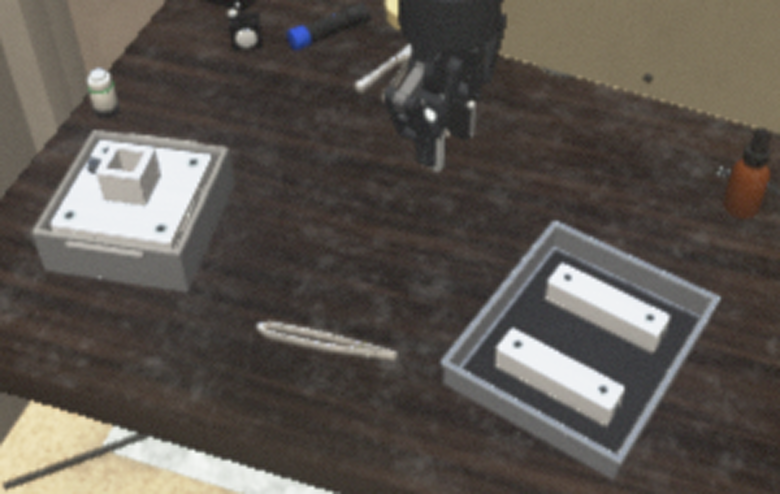

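View pics/t7.png

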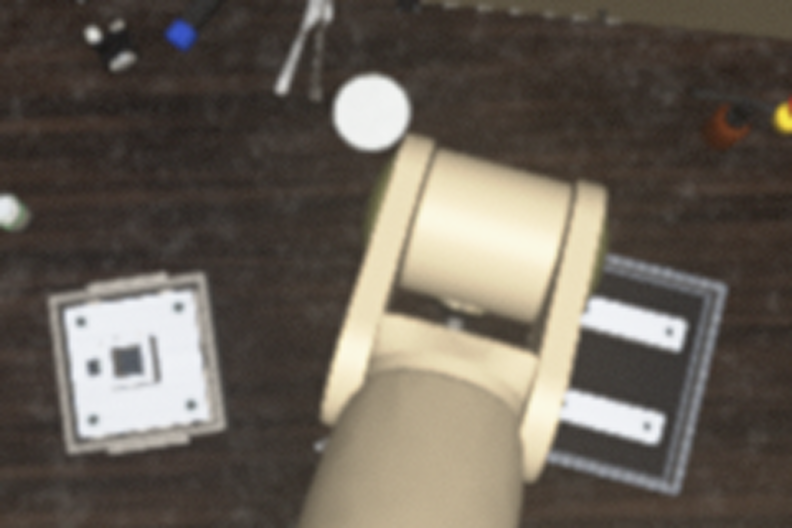

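Both pictures show the plate flat in the kit tray with even margins, around (130,360) in the top zoom. The two aluminium pillars lie flat side by side in the stock tray, and the bystanders haven't moved. The gripper is clear at z = 0.15 m, so I'll hand in.

```bash
python3 -c "
from rig import env; print(env.close_job())"
```

```text
the job is handed in; nothing more can be done
None
```

I weighed each pillar in the gripper. The one at the back right (start position x 0.60, y −0.17) read about 5.1 N, so it is the steel one. The other two read about 2 N and 1.9 N, so they are aluminium.

The steel pillar is in the kit tray notches with the base plate set over it inside the rim, and both aluminium pillars are side by side in the stock tray. I handed the job in just after 31 s; it reported no verdict.

**Last checks:**
- **Base plate:** it seated at the expected height, within about 0.2 mm. The pictures show it flat in the rim with even margins.
- **Aluminium pillars:** both lie flat on the stock tray's floor.
- **Bystanders:** those I could see in the last pictures stand where they were, and the gripper was clear.

**Disagreements:**
- **Steel pillar placing:** it touched the notch's side with about 3.7 N on the way down. I shifted it 2 mm and it seated at the expected height; it lies about 3 to 4 mm off centre along the tray, within the 13 mm allowed.
- **Kit tray position:** my estimates of its centre differed by up to about 4 mm. I aimed between them, and the plate went down without side load.

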